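Refit the burner knob and turn the gas off

ROBOT

A 6-joint arm with a two-finger parallel gripper is mounted at the origin on the work surface. World frame = base frame: x ahead of the robot, y to its left, z up, the work surface at z = 0. Lengths are in m, angles in rad, forces in N, time in s.
With the tool pointing down it reaches from about 0.35 to 0.975 m from the base axis. Payload 4.9 kg.
Tool frame: the origin (TCP) lies at the very end of the fingers, on their centre line; the grasp point (between the pads) lies 19 mm behind it; z points along the fingers, y is the direction in which the jaws open and shut (so a half turn about z gives the same grasp; the last joint's range is limited). The gripper opens to 85 mm and grips with 20 to 120 N. Pads are 22 mm wide; open, the fingers measure 114 mm over their backs; the gripper's body (76 mm by 85 mm) begins 54 mm behind the grasp point. The pads swing forward as they close: fully open they stand 13 mm farther back than shut.
Start: joints at [-0.119, 0.053, 1.613, -0, 1.476, -0.119], TCP at [0.625, 0, 0.231] pointing down, gripper open.
Joint ranges: [-3.01, 3.01], [-1.01, 2.22], [0.06, 2.58], [-1.02, 4.17], [0.09, 2.62], [-3.14, 3.14]. Speed limits (rad/s): [2.57, 2.57, 3.14, 3.14, 3.14, 3.14].

INTERFACE

Orientations are given as a unit quaternion [w, x, y, z].
In Python, from plant import state, eyes, job_done gives the robot as it stands.
- The arm moves only by the tool apply_moves, never from a script. Its argument "commands" is a list of rows, each an object with "linear": the shift along the tool's x, y, z in m, a list of three; "delta_rot": the turn, a rotation vector about the tool's x, y, z in degrees, a list of three; "fingers": the closure in counts, from 0 (fully open) to 255 (shut). In form: [{"linear": [x, y, z], "delta_rot": [wx, wy, wz], "fingers": fingers}, ...]. A call has exactly 8 rows; each row is the pose to reach, as a shift and turn from the pose commanded when the call began, along the tool's axes at that moment; what a row does not reach only later rows make up. A row lasts 1/10 s, in which the tool goes at most 50 mm and 8.59 degrees, less where a joint would pass 70% of its speed; a pose out of reach is approached as far as the arm can. A call with a gripper value outside its range is refused whole. The fingers move at their own pace and stop on an object; the grip force is fixed at half the most. Time passes only in rows, so rows that repeat a pose let the fingers close, or fill a call up. It gives the time, the measured TCP pose, the force and the opening at its end, in the units of the state.
- state(): the state, without advancing time (a new reading comes with each control period).
- eyes.grab_frame(name): name is "scene" or "side" or "wrist"; returns the picture (420x560x3 uint8, red, green, blue); there is no depth.
- eyes.camera_params(name): a dict with "fx", "fy", "cx", "cy" (pixels), "position" and "rotation" of the camera in the world; the wrist camera has in their place "T_tool_cam" (4x4, takes a point from camera to tool coordinates, whose origin is the TCP and whose axes are the flange's). Camera axes: x right, y down, z forward; pixel columns grow to the right and rows downward; lengths in m; the calibration is good to about 2 mm. A picture is of the moment at which its call begins: read the wrist's pose just before it. camera_params takes no time and is no camera call.
- job_done(): hands the job in, once; it reports no verdict.
The state is a dict: "time": time; "joint_pos": joint angles; "joint_vel": joint speeds; "joint_efforts": joint torques, N m; "tool_pos": TCP position; "tool_rot": TCP orientation; "contact_force": force on the tool from outside, world axes, zero at the start; "ft_torque": the same for the moment, N m; "gripper_width": opening from 0.0 (shut) to 1.0 (fully open).
Only numpy, scipy, OpenCV 4.12 (cv2) and the standard library are available. Lean on these libraries where they do the work, as an engineer would, in place of code of your own. Each camera call takes 0.05 s, during which the arm holds its last target.

TASK

The control knob has come off the counter-top gas burner while its valve was still part open. Fit the knob back on the valve stem, matching its flat, so that it is fully home, then turn it clockwise until its pointed nose is at the long off mark at the upper side of the dial, and let go. Leave the other things on the table where they are.

Things in the scene. Friction and masses are not known exactly. Their poses are not given: they have to be found in the camera images.
- knob_center (a point): Loose black knob, 40 mm tall, about 90 g, upright on the table. From above: a bar 46 mm long (x) and 26 mm wide (y), flat parallel sides over the full height to grip across y, a pointed nose at its +x end, a thin metal line on top from middle to nose. Point: on its axis, half-way up. x to the nose, z up the axis.
- knob_base (a point): Centre of the knob's underside, 20 mm below knob_center, same axes. Here is the mouth of a hole 20 mm deep: its first 8 mm are round, 17.4 mm across; its inner 12 mm are D-shaped, the same round hole with a flat on the nose (+x) side, 4.7 mm from the axis.
- knob_nose (a point): Tip of the knob's pointed nose, 34 mm from the axis, half-way up the knob; same axes.
- burner: Fixed steel gas burner, 320 mm wide, 380 mm deep, 108 mm high (grate 143 mm), sloping front panel at 30 degrees that carries the dial. Origin on the table under the dial's origin; x to its back, z up. The panel's front edge is 60 mm before the origin, 45 mm high.
- dial: Dark round dial, 80 mm across, 1 mm thick, on the sloping panel. Origin: on the valve stem's axis at the panel's face, 80 mm above the table. z out along the stem (30 degrees from vertical, leaning to the burner's front), x up the slope to the long raised off mark, y along the panel. Off: flat and knob nose towards +x. The valve opens anticlockwise, x towards y, up to 1.6 rad.
- stem_tip (a point): End of the steel stem, 22 mm out from the dial; axes as the dial's, not turning. Stem 16 mm across, a flat 4 mm from its axis along all its length, tip chamfer 1.5 mm. It starts open by an unknown 0.5 to 1.4 rad, turns stiffly (0.15 N m), hard stops. The knob slips on 8 mm at any angle (underside 14 mm off the panel), then home (2 mm off) only with flats matched within 6 degrees.
- sauce_jar: Amber glass jar with a steel lid, 54 mm across, 75 mm tall, standing near the knob; not to be moved. Origin at the centre of its underside.
- sauce_bottle: Clear plastic bottle with a cap, 60 mm across, 180 mm tall; not to be moved. Origin at the centre of its underside.
- bowl: White bowl, 120 mm across, 55 mm tall; not to be moved. Origin at the centre of its underside.
- takeaway_boxes: Stack of clear takeaway boxes, 132 x 177 mm, 78 mm tall; not to be moved. Origin at the centre of its underside.
Mind the look-alikes: they are no part of the job. Several things look just like the part that bears knob_center: the one meant starts farthest to the robot's left.

How it is judged:
By the outcome, as a careful person would: the job done as asked, in the order asked, and still so for the second after the job is handed in, with the robot touching nothing.
It also fails if it takes over 64 s, if anything falls off the work surface, if the arm or the gripper's body presses on something with over 40 N, if the wrist force passes 120 N, or if a joint passes its speed limit or range.

## Working session

There is one attempt and no reset: what is moved stays moved. The work goes in short steps, Python scripts to look and compute and a tool call to move; the robot and the scene stay as the last step left them, time stands still between calls to the robot, and variables do not carry over. Pictures are saved under pics/ and viewed, and the job is handed in when it is done.

Besides the shell and the picture viewer there is one more tool, called after "Request:" as name(argument=value, ...), one argument or row to a line, values as JSON. apply_moves: Moves the arm, as the interface text tells. Its arguments: {"type":"object","properties":{"commands":{"type":"array","items":{"type":"object","properties":{"linear":{"type":"array","items":{"type":"number"}},"delta_rot":{"type":"array","items":{"type":"number"}},"fingers":{"type":"number"}}}}},"required":["commands"]}

```bash
mkdir -p pics; ls
python3 - <<'E'
from plant import state, eyes
import cv2
print(state())
for n in ("scene","side","wrist"):
    im=eyes.grab_frame(n); cv2.imwrite(f"pics/{n}0.png",im[:,:,::-1]); print(n,eyes.camera_params(n))
E
```

```text
pics
{'time': 0.0, 'joint_pos': array([-1.19003054e-01,  5.33884413e-02,  1.61429068e+00, -1.02029778e-05,
        1.47598490e+00, -1.19017680e-01]), 'joint_vel': array([ 1.46357674e-05,  1.47447299e-03,  7.87159273e-04,  7.50735664e-04,
       -2.72936824e-03,  9.70059168e-04]), 'joint_efforts': array([ 2.70554956e-04, -3.93670499e+01, -3.70175600e+01, -1.62778279e-04,
        6.93513779e-03, -6.06393527e-06]), 'tool_pos': array([6.24381987e-01, 6.95427565e-05, 2.30045417e-01]), 'tool_rot': array([-8.10967218e-04,  7.07100886e-01,  7.07111918e-01, -6.44197861e-04]), 'contact_force': array([-0.18525721,  0.12477752,  0.72275546]), 'ft_torque': array([ 0.01268636,  0.03630229, -0.03149997]), 'gripper_width': 1.000204955009234}
scene {'fx': 494.57755022755, 'fy': 494.57755022755, 'cx': 273.3473419223587, 'cy': 213.38375325489073, 'position': array([1.03845241, 0.71129306, 1.06269349]), 'rotation': array([-0.11565542,  0.28036798,  0.88058264, -0.3641316 ])}
side {'fx': 454.70524624473836, 'fy': 454.70524624473836, 'cx': 277.29438534149165, 'cy': 209.46548171323195, 'position': array([-0.09344719, -0.72799905,  1.03834746]), 'rotation': array([-0.3326352 ,  0.86547867, -0.35297667,  0.12533143])}
wrist {'fx': 376.95809596409913, 'fy': 376.95809596409913, 'cx': 282.27405929192315, 'cy': 206.56266905259758, 'T_tool_cam': array([[ 3.78470243e-04, -9.44499498e-01, -3.28512639e-01,
         8.27211074e-02],
       [ 9.99999733e-01,  5.62870646e-04, -4.66225291e-04,
        -2.30145052e-04],
       [ 6.25259675e-04, -3.28512375e-01,  9.44499459e-01,
        -1.42264591e-01],
       [ 0.00000000e+00,  0.00000000e+00,  0.00000000e+00,
         1.00000000e+00]])}
```

View pics/scene0.png

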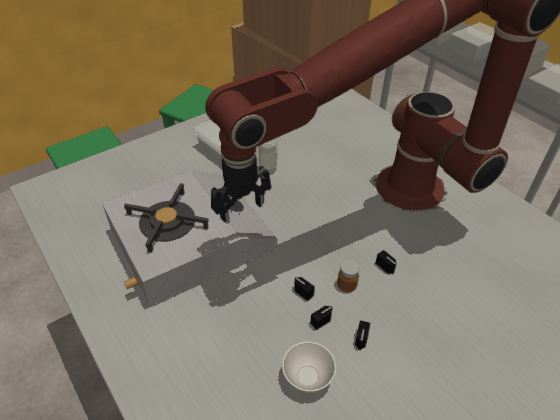

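View pics/side0.png

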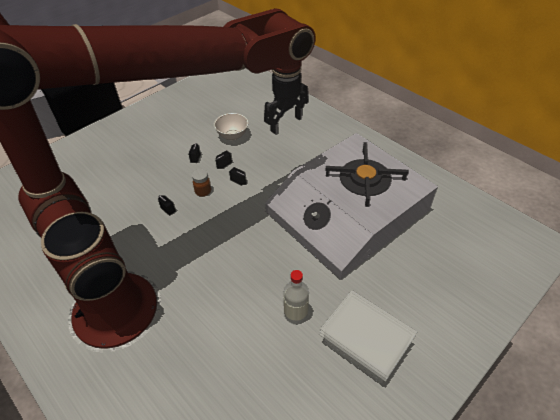

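View pics/wrist0.png

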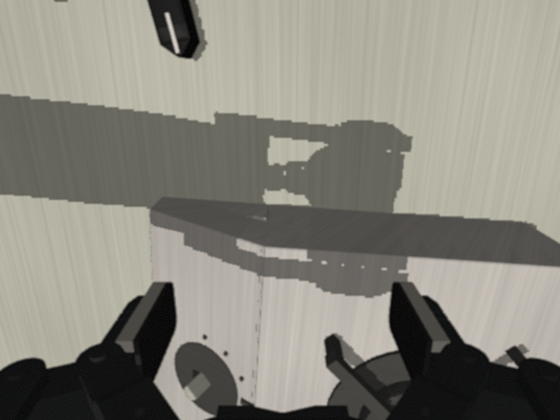

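```bash
cat > h.py <<'E'
import numpy as np, cv2
from plant import state, eyes
from scipy.spatial.transform import Rotation as R
def q2m(q): return R.from_quat([q[1],q[2],q[3],q[0]]).as_matrix()
def campose(n,st=None):
    p=eyes.camera_params(n); K=(p['fx'],p['fy'],p['cx'],p['cy'])
    if n!='wrist': return K,q2m(p['rotation']),np.array(p['position'])
    T=p['T_tool_cam']; Rt=q2m(st['tool_rot']); return K,Rt@T[:3,:3],Rt@T[:3,3]+st['tool_pos']
def ray(cp,u,v):
    K,Rm,p=cp; d=Rm@np.array([(u-K[2])/K[0],(v-K[3])/K[1],1]); return p,d/np.linalg.norm(d)
def onz(cp,u,v,z):
    p,d=ray(cp,u,v); return p+d*(z-p[2])/d[2]
def onplane(cp,u,v,p0,n):
    p,d=ray(cp,u,v); return p+d*(np.dot(p0-p,n)/np.dot(d,n))
def tri(rs):
    A=np.zeros((3,3));b=np.zeros(3)
    for p,d in rs:
        P=np.eye(3)-np.outer(d,d);A+=P;b+=P@p
    return np.linalg.solve(A,b)
def proj(cp,X):
    K,Rm,p=cp; c=Rm.T@(np.array(X)-p); return np.array([K[0]*c[0]/c[2]+K[2],K[1]*c[1]/c[2]+K[3]])
E
python3 - <<'E'
from h import *
S=campose('scene');D=campose('side');st=state();W=campose('wrist',st)
for u,v in [(304,288),(320,317),(362,334),(386,262)]: print('scene',onz(S,u,v,.03).round(3))
for u,v in [(195,153),(224,159),(238,176),(167,204)]: print('side',onz(D,u,v,.03).round(3))
print(onz(W,207,377,.08),onz(D,317,215,.08))
print('jar',onz(D,201,176,.075),'bowl',onz(D,232,122,.05),'bottle',onz(D,296,275,.18))
for n,(x0,x1,y0,y1) in {'scene':(280,420,240,360),'side':(150,350,120,250)}.items():
    im=cv2.imread(f'pics/{n}0.png')[y0:y1,x0:x1]; cv2.imwrite(f'pics/{n}c.png',cv2.resize(im,None,fx=4,fy=4,interpolation=cv2.INTER_CUBIC))
E
```

```text
scene [0.536 0.136 0.03 ]
scene [0.557 0.228 0.03 ]
scene [0.506 0.322 0.03 ]
scene [0.303 0.196 0.03 ]
side [0.497 0.306 0.03 ]
side [0.546 0.214 0.03 ]
side [0.526 0.12  0.03 ]
side [0.296 0.18  0.03 ]
[ 0.55052868 -0.19509335  0.08      ] [ 0.5499331  -0.19596425  0.08      ]
jar [0.41896736 0.16244604 0.075     ] bowl [0.67708195 0.32528606 0.05      ] bottle [ 0.3188798  -0.33897231  0.18      ]
```

View pics/sidec.png

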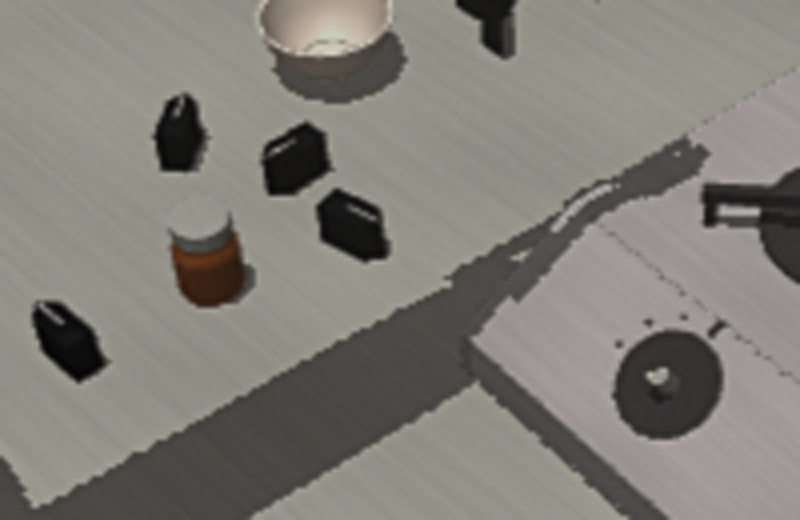

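View pics/scenec.png

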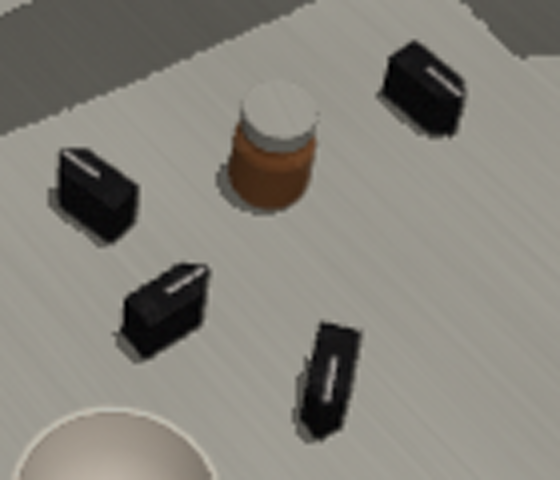

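Run:
```python
from h import *
S=campose('scene');D=campose('side')
c=onz(D,150+668/4,120+385/4,.08)
b=0.
for i in range(5):
    n=np.array([-.5*np.cos(b),-.5*np.sin(b),.866])
    m=onplane(D,150+717/4,120+327/4,c,n); b=np.arctan2(m[1]-c[1],m[0]-c[0]); print(m-c,np.degrees(b))
a=onz(S,280+334/4,240+358/4,.04);e=onz(S,280+330/4,240+400/4,.04);print('knob line',a,e,np.degrees(np.arctan2(*(e-a)[1::-1])))
a=onz(D,150+174/4,120+118/4,.04);e=onz(D,150+182/4,120+96/4,.04);print('knob line',a,e,np.degrees(np.arctan2(*(e-a)[1::-1])))
```

```text
[ 0.04559656 -0.0024016   0.02632596] -3.0150255822048075
[ 0.04557748 -0.00241626  0.02635189] -3.034652960532002
[ 0.04557748 -0.00241626  0.02635189] -3.0346537925675716
[ 0.04557748 -0.00241626  0.02635189] -3.0346537925677177
[ 0.04557748 -0.00241626  0.02635189] -3.0346537925677177
knob line [0.4996121  0.31871756 0.04      ] [0.52060029 0.33810117 0.04      ] 42.72398543302888
knob line [0.49786157 0.31399271 0.04      ] [0.51981387 0.33193638 0.04      ] 39.26235873446454
```

Request:
apply_moves(
  commands=[
    {"linear":[-0.03,-0.02,0.01],"delta_rot":[-5,0,0],"fingers":0},
    {"linear":[-0.065,-0.04,0.02],"delta_rot":[-10,0,0],"fingers":0},
    {"linear":[-0.1,-0.065,0.03],"delta_rot":[-15,0,0],"fingers":0},
    {"linear":[-0.13,-0.085,0.042],"delta_rot":[-20,0,0],"fingers":0},
    {"linear":[-0.165,-0.105,0.052],"delta_rot":[-25,0,0],"fingers":0},
    {"linear":[-0.193,-0.125,0.062],"delta_rot":[-30,0,0],"fingers":0},
    {"linear":[-0.193,-0.125,0.062],"delta_rot":[-30,0,0],"fingers":0},
    {"linear":[-0.193,-0.125,0.062],"delta_rot":[-30,0,0],"fingers":0},
  ],
)

```text
time: 0.95
tool_pos: [0.4989, -0.1936, 0.1685]
tool_rot: [0.182, 0.684, 0.682, 0.183]
contact_force: [-0.1, 0.5, 0.3]
gripper_width: 0.999
```

Run:
```python
from h import *
st=state();print(st['tool_pos'],st['tool_rot'],st['joint_pos'],st['contact_force'])
im=eyes.grab_frame('wrist');cv2.imwrite('pics/w1.png',im[:,:,::-1])
np.savez('w1.npz',tool_pos=st['tool_pos'],tool_rot=st['tool_rot'])
```

```text
[ 0.49894409 -0.19359092  0.16848883] [0.18247149 0.68425207 0.68199681 0.18271184] [-0.67645392 -0.42866922  2.19971334  0.38408894  0.98365839 -0.82487165] [-0.08680602  0.51063575  0.33475296]
```

View pics/w1.png

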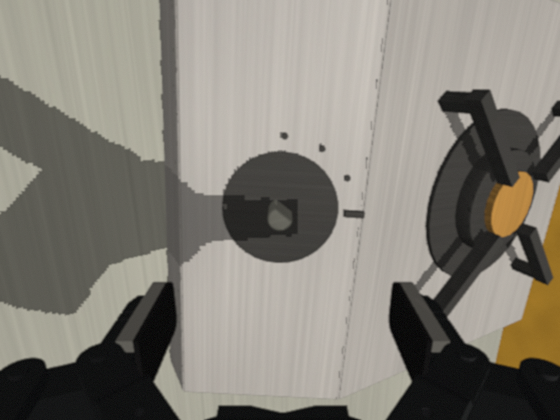

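Run:
```python
from h import *
im=cv2.imread('pics/w1.png')[190:240,240:320]
im=cv2.resize(im,None,fx=10,fy=10,interpolation=cv2.INTER_CUBIC)
cv2.imwrite('pics/w1c.png',np.clip(im.astype(float)*2.2,0,255).astype('uint8'))
```

```text
(no output)
```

View pics/w1c.png

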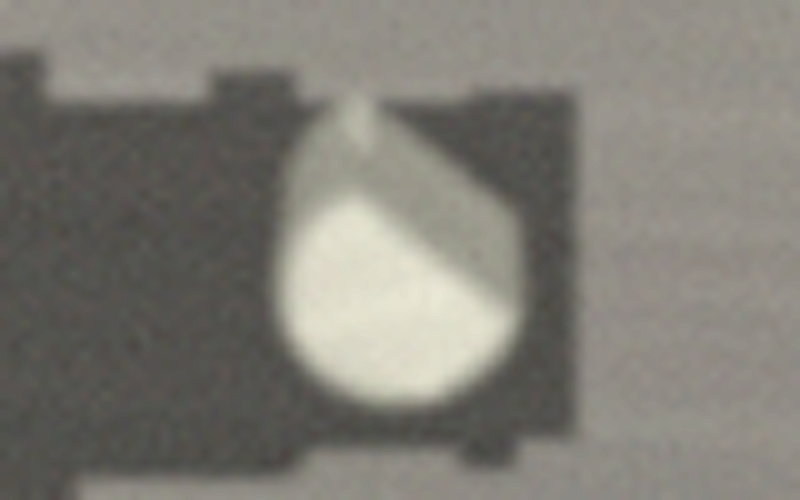

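```bash
cat > dial.py <<'E'
from h import *
def frame(b):
    x=np.array([np.cos(b)*.8660254,np.sin(b)*.8660254,.5]);z=np.array([-.5*np.cos(b),-.5*np.sin(b),.8660254]);return np.c_[x,np.cross(z,x),z]
E
python3 - <<'E'
from dial import *
st=dict(np.load('w1.npz'));W=campose('wrist',st)
im=cv2.imread('pics/w1.png');g=cv2.cvtColor(im,cv2.COLOR_BGR2GRAY)
# dial mask via dark threshold in window
m=(g<95).astype('uint8');m[:, :200]=0
n_,lab,stt,cen=cv2.connectedComponentsWithStats(m)
w=np.zeros_like(m);w[140:275,215:345]=m[140:275,215:345]
cs,_=cv2.findContours(w,cv2.RETR_EXTERNAL,cv2.CHAIN_APPROX_NONE);c=max(cs,key=cv2.contourArea)[:,0,:]
# keep right/top/bottom arc free of cast shadow
el=cv2.fitEllipse(c[c[:,0]>240].astype(np.float32));print('ellipse',el)
b=-.05
for i in range(4):
    F=frame(b);c0=onz(W,*el[0],.08+.001*.866)
    mk=onplane(W,353,213.5,c0,F[:,2]);b=np.arctan2(mk[1]-c0[1],mk[0]-c0[0])
print('dial',c0,'b',np.degrees(b),'mark',F.T@(mk-c0))
# panel seams: crease back edge direction
F=frame(b);tp=c0+.021*F[:,2]
P=[F.T@(onplane(W,240+u/10-.45,190+v/10-.45,tp,F[:,2])-tp) for u,v in [(355,197),(505,305),(282,290),(400,405),(512,340)]]
for p in P:print((p*1000).round(2))
d=P[1]-P[0];print('flat normal angle deg',np.degrees(np.arctan2(d[1],d[0]))+90)
bp=c0
P=[F.T@(onplane(W,240+u/10-.45,190+v/10-.45,bp,F[:,2])-bp) for u,v in [(372,97),(515,205)]]
d=P[1]-P[0];print('base',P,np.degrees(np.arctan2(d[1],d[0]))+90)
# crease direction: right edge of panel (388,0)->(342,395) ; front edge (178,60)->(182,385)
f=[F.T@(onplane(W,u,v,c0,F[:,2])-c0) for u,v in [(387,10),(345,380)]]
print(f)
E
```

```text
ellipse ((279.4503173828125, 206.65121459960938), (109.23441314697266, 114.6645278930664), 92.77589416503906)
dial [ 0.54660748 -0.19514251  0.080866  ] b -6.58415219674902 mark [ 5.05176347e-02 -1.16558205e-18  5.09295739e-18]
[-3.    4.04  0.  ]
[ 7.03 -2.1  -0.  ]
[-7.01 -2.46  0.  ]
[ 1.09 -9.36 -0.  ]
[ 7.7  -4.36 -0.  ]
flat normal angle deg 58.55036846305525
base [array([-2.31018387e-03,  5.00595991e-03, -1.65188904e-17]), array([ 8.10078559e-03, -1.63676392e-03,  1.40556743e-17])] 57.460069837077214
[array([ 5.19389188e-02,  1.26701216e-01, -2.43409242e-17]), array([ 6.44253967e-02, -1.35540396e-01,  2.32156794e-17])]
```

Run:
```python
from dial import *
from scipy.optimize import least_squares
st=dict(np.load('w1.npz'));W=campose('wrist',st)
im=cv2.imread('pics/w1.png');g=cv2.GaussianBlur(cv2.cvtColor(im,cv2.COLOR_BGR2GRAY),(3,3),0).astype(float)
b=np.radians(-4);F=frame(b);c0=np.array([.5466,-.1951,.0809])
# radial edge search
pts=[]
ctr=np.array([279.5,206.6])
for t in np.radians(np.arange(0,360,4)):
    d=np.array([np.cos(t),np.sin(t)])
    rs=np.arange(46,66,.5);v=[g[int(round(ctr[1]+r*d[1])),int(round(ctr[0]+r*d[0]))] for r in rs]
    dv=np.array(v[4:])-np.array(v[:-4]);k=dv.argmax()
    if dv[k]>60: pts.append(ctr+d*rs[k+2])
pts=np.array(pts);print(len(pts))
X=np.array([(F.T@(onplane(W,u,v,c0,F[:,2])-c0))[:2] for u,v in pts])*1000
f=least_squares(lambda p:np.hypot(X[:,0]-p[0],X[:,1]-p[1])-p[2],[0,0,40],loss='soft_l1');print('dial fit mm',f.x,np.std(f.fun))
dc=c0+F[:,:2]@f.x[:2]/1000; print('dial centre',dc)
t=c0+.0215*F[:,2]
m=(g>95).astype('uint8')[200:235,262:296]
n,lab,s,cen=cv2.connectedComponentsWithStats(m);print(s,cen)
```

```text
79
dial fit mm [ 0.15138801 -1.75264593 39.56816917] 0.30355458906586624
dial centre [ 0.54660853 -0.19685752  0.08097569]
[[  0   0  34  35 981]
 [  8  11  19  17 209]] [[16.59021407 16.35881753]
 [16.07655502 20.00956938]]
```

Run:
```python
from dial import *
from scipy.optimize import least_squares
st=dict(np.load('w1.npz'));W=campose('wrist',st)
im=cv2.imread('pics/w1.png');g=cv2.cvtColor(im,cv2.COLOR_BGR2GRAY)
dc=np.array([.5466,-.1969,.0809])
for b in np.radians([-4.3]):
    F=frame(b)
    mk=F.T@(onplane(W,353,213.5,dc,F[:,2])-dc);print('mark',mk*1000)
    for v in (10,60,120,160,250,300,380):
        row=cv2.GaussianBlur(g,(3,3),0)[v].astype(float)
    big=cv2.resize(g[190:240,240:320],None,fx=8,fy=8,interpolation=cv2.INTER_CUBIC)
    m=(big>84).astype('uint8');m[:60]*=1
    for th in (80,88,96):
        m=(big>th).astype('uint8');n,lab,s,cen=cv2.connectedComponentsWithStats(m)
        k=lab[int(28*8),int(39*8)];mm=(lab==k).astype('uint8')
        cs,_=cv2.findContours(mm,cv2.RETR_EXTERNAL,cv2.CHAIN_APPROX_NONE);c=max(cs,key=cv2.contourArea)[:,0,:]
        px=c/8.+[240-.44,190-.44]
        tp=dc+.021*F[:,2]
        X=np.array([(F.T@(onplane(W,u,v,tp,F[:,2])-dc))[:2] for u,v in px])*1000
        C=X.mean(0)
        # flat: points whose direction near +58deg
        nrm=np.array([np.cos(np.radians(57)),np.sin(np.radians(57))]);tn=np.array([-nrm[1],nrm[0]])
        s_=(X-C)@nrm;t_=(X-C)@tn
        fl=(s_>0)&(abs(t_)<4.5);vx,vy,x0,y0=cv2.fitLine(X[fl].astype(np.float32),cv2.DIST_HUBER,0,.01,.01).ravel()
        if vx<0:vx,vy=-vx,-vy
        ar=s_<-1
        f=least_squares(lambda p:np.hypot(X[ar,0]-p[0],X[ar,1]-p[1])-p[2],[0,0,7])
        a=np.degrees(np.arctan2(vy,vx))+90;nn=np.array([np.cos(np.radians(a)),np.sin(np.radians(a))])
        print(th,len(c),'angle',a,'circle',f.x,'flat dist',(np.array([x0,y0])-f.x[:2])@nn)
```

```text
mark [ 5.03737198e+01 -6.27909409e-03  4.22385039e-14]
80 461 angle 54.260998 circle [0.09421952 0.34679849 7.06461458] flat dist 3.417871303510647
88 433 angle 54.358517 circle [0.16549508 0.38579415 6.7880804 ] flat dist 2.86316534455264
96 406 angle 55.332455 circle [0.9446632  1.43479725 7.08425148] flat dist 1.0020325160571049
```

```bash
cat > mv.py <<'E'
from h import *
def delta(pos,Rt,st=None):
    st=st or state();Rc=q2m(st['tool_rot'])
    l=Rc.T@(np.array(pos)-st['tool_pos']);r=R.from_matrix(Rc.T@Rt).as_rotvec(degrees=True)
    print('linear',l.round(4),'rot',r.round(2));return l,r
def down(yaw):
    y=np.radians(yaw);x=np.array([np.cos(y),np.sin(y),0]);z=np.array([0,0,-1.]);return np.c_[x,np.cross(z,x),z]
E
python3 - <<'E'
from mv import *
from dial import frame
delta([.498,.315,.14],down(41))
# side dial fit
from scipy.optimize import least_squares
D=campose('side');im=eyes.grab_frame('side');cv2.imwrite('pics/side1.png',im[:,:,::-1])
g=cv2.cvtColor(cv2.imread('pics/side0.png'),cv2.COLOR_BGR2GRAY)
F=frame(np.radians(-4.3));c0=np.array([.5466,-.1969,.0809])
w=(g<100).astype('uint8');k=np.zeros_like(w);k[198:234,298:336]=w[198:234,298:336]
cs,_=cv2.findContours(k,cv2.RETR_EXTERNAL,cv2.CHAIN_APPROX_NONE);c=max(cs,key=cv2.contourArea)[:,0,:]
X=np.array([(F.T@(onplane(D,u,v,c0,F[:,2])-c0))[:2] for u,v in c])*1000
f=least_squares(lambda p:np.hypot(X[:,0]-p[0],X[:,1]-p[1])-p[2],[0,0,40],loss='soft_l1');print(len(c),f.x,np.std(f.fun),c0+F[:,:2]@f.x[:2]/1000)
E
```

```text
linear [ 0.5081 -0.0171  0.0245] rot [ 28.15 -12.82  47.81]
76 [-5.72396870e-03 -2.00069792e-01  3.86250061e+01] 0.9692337736242381 [ 0.54658006 -0.19709913  0.08089714]
```

Request:
apply_moves(
  commands=[
    {"linear":[0.03,0,-0.02],"delta_rot":[0,0,0],"fingers":0},
    {"linear":[0.075,-0.005,-0.03],"delta_rot":[4,-2,7],"fingers":0},
    {"linear":[0.12,-0.005,-0.03],"delta_rot":[8,-4,14],"fingers":0},
    {"linear":[0.165,-0.01,-0.03],"delta_rot":[12,-5.5,20.5],"fingers":0},
    {"linear":[0.21,-0.01,-0.03],"delta_rot":[16,-7.3,27],"fingers":0},
    {"linear":[0.255,-0.012,-0.02],"delta_rot":[20,-9.1,34],"fingers":0},
    {"linear":[0.3,-0.015,-0.015],"delta_rot":[24,-11,41],"fingers":0},
    {"linear":[0.345,-0.015,-0.01],"delta_rot":[28.15,-12.82,47.81],"fingers":0},
  ],
)

```text
time: 1.85
tool_pos: [0.4818, 0.1081, 0.1775]
tool_rot: [0.035, 0.905, 0.423, 0.037]
contact_force: [1.0, -0.4, -0.4]
gripper_width: 0.999
```

Run:
```python
from mv import *
print(state()['joint_pos'])
delta([.498,.315,.14],down(41))
```

```text
[ 0.09278994 -0.29374976  2.02273166 -0.04137499  1.3195246   0.79827411]
linear [ 0.1677 -0.1237  0.0324] rot [ 5.21 -2.6   9.05]
```

Request:
apply_moves(
  commands=[
    {"linear":[0.025,-0.02,0.0],"delta_rot":[1.3,-0.6,2.2],"fingers":0},
    {"linear":[0.055,-0.04,0.005],"delta_rot":[2.6,-1.3,4.5],"fingers":0},
    {"linear":[0.085,-0.063,0.01],"delta_rot":[4,-2,7],"fingers":0},
    {"linear":[0.115,-0.085,0.015],"delta_rot":[5.2,-2.6,9],"fingers":0},
    {"linear":[0.145,-0.105,0.025],"delta_rot":[5.2,-2.6,9],"fingers":0},
    {"linear":[0.168,-0.124,0.032],"delta_rot":[5.2,-2.6,9],"fingers":0},
    {"linear":[0.168,-0.124,0.032],"delta_rot":[5.2,-2.6,9],"fingers":0},
    {"linear":[0.168,-0.124,0.032],"delta_rot":[5.2,-2.6,9],"fingers":0},
  ],
)

```text
time: 2.65
tool_pos: [0.4966, 0.3135, 0.1388]
tool_rot: [0.0, 0.936, 0.353, -0.0]
contact_force: [-0.2, -0.6, -0.4]
gripper_width: 0.999
```

Run:
```python
from mv import *
st=state();print(st['joint_pos'],st['tool_pos'])
delta([.498,.315,.14],down(41))
im=eyes.grab_frame('wrist');cv2.imwrite('pics/w2.png',im[:,:,::-1])
np.savez('w2.npz',tool_pos=st['tool_pos'],tool_rot=st['tool_rot'])
```

```text
[ 4.36781879e-01  3.84686473e-02  1.78611513e+00 -6.70166297e-04
  1.31752845e+00  1.28608931e+00] [0.49658346 0.31352021 0.13882131]
linear [ 0.002  -0.0002 -0.0012] rot [0.03 0.04 0.35]
```

View pics/w2.png

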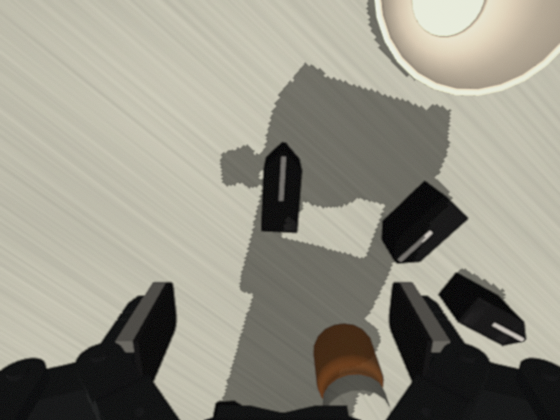

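Run:
```python
from mv import *
st=dict(np.load('w2.npz'));W=campose('wrist',st)
im=cv2.imread('pics/w2.png');hsv=cv2.cvtColor(im,cv2.COLOR_BGR2HSV);g=cv2.cvtColor(im,cv2.COLOR_BGR2GRAY)
r=im[135:240,255:310];cv2.imwrite('pics/w2c.png',np.clip(cv2.resize(r,None,fx=5.5,fy=5.5,interpolation=cv2.INTER_CUBIC).astype(float)*1.8,0,255))
k=np.zeros_like(g);k[140:240,255:305]=(g[140:240,255:305]>90)
n,lab,s,cen=cv2.connectedComponentsWithStats(((g>75)&(np.arange(560)[None]>272)&(np.arange(560)[None]<292)&(np.arange(420)[:,None]>150)&(np.arange(420)[:,None]<210)).astype('uint8'));print(s,cen)
```

```text
[[     0      0    560    420 234989]
 [   279    157      7     44    211]] [[279.49785735 209.52799067]
 [281.88625592 178.32701422]][ WARN:0@0.477] global loadsave.cpp:1063 imwrite_ Unsupported depth image for selected encoder is fallbacked to CV_8U.
```

View pics/w2c.png

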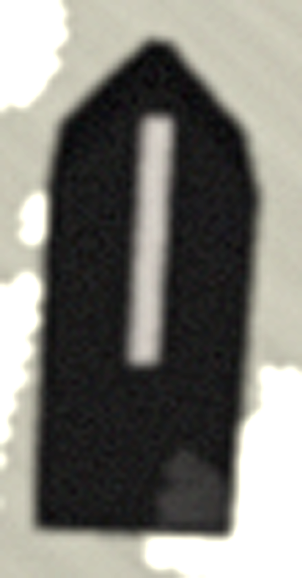

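Run:
```python
from mv import *
st=dict(np.load('w2.npz'));W=campose('wrist',st)
P={k:onz(W,255+u/5.5-.4,135+v/5.5-.4,z) for k,(u,v,z) in dict(mid=(144,366,.04),end=(160,114,.04),rl=(38,525,.04),rr=(230,530,.04),nose0=(158,42,0),nose4=(158,42,.04)).items()}
for k,p in P.items():print(k,p.round(4))
d=P['end']-P['mid'];L=np.linalg.norm(d);yaw=np.degrees(np.arctan2(d[1],d[0]));print(yaw,L)
u=d/L;rear=(P['rl']+P['rr'])/2
for k in P: print(k,((P[k]-P['mid'])@u*1000).round(1),((P[k]-P['mid'])@np.array([-u[1],u[0],0])*1000).round(1))
e=P['rr']-P['rl'];print('rear edge yaw',np.degrees(np.arctan2(e[1],e[0]))+90,np.linalg.norm(e))
for q in (-42,-43): pass
```

```text
mid [0.4992 0.3153 0.04  ]
end [0.5239 0.3344 0.04  ]
rl [0.4745 0.3113 0.04  ]
rr [0.49   0.2928 0.04  ]
nose0 [0.5251 0.3357 0.    ]
nose4 [0.5301 0.3402 0.04  ]
37.84747760684366 0.031279722452823705
mid 0.0 0.0
end 31.3 0.0
rl -21.9 12.0
rr -21.1 -12.1
nose0 33.0 0.2
nose4 39.7 0.8
rear edge yaw 39.75017321113094 0.02418557764222604
```

Run:
```python
from mv import *
delta([.4997,.3157,.006],down(38.5))
```

```text
linear [ 0.0043 -0.0005  0.133 ] rot [0.03 0.02 2.76]
```

Request:
apply_moves(
  commands=[
    {"linear":[0.004,-0.0005,0.01],"delta_rot":[0,0,2.7],"fingers":100},
    {"linear":[0.004,-0.0005,0.03],"delta_rot":[0,0,2.7],"fingers":100},
    {"linear":[0.004,-0.0005,0.055],"delta_rot":[0,0,2.7],"fingers":100},
    {"linear":[0.004,-0.0005,0.075],"delta_rot":[0,0,2.7],"fingers":100},
    {"linear":[0.004,-0.0005,0.085],"delta_rot":[0,0,2.7],"fingers":100},
    {"linear":[0.004,-0.0005,0.09],"delta_rot":[0,0,2.7],"fingers":100},
    {"linear":[0.004,-0.0005,0.09],"delta_rot":[0,0,2.7],"fingers":100},
    {"linear":[0.004,-0.0005,0.09],"delta_rot":[0,0,2.7],"fingers":100},
  ],
)

```text
time: 3.5
tool_pos: [0.5003, 0.3147, 0.0498]
tool_rot: [-0.0, 0.944, 0.329, 0.001]
contact_force: [0.3, -0.3, 0.6]
gripper_width: 0.608
```

Run:
```python
from mv import *
st=state();print(st['tool_pos'])
delta([.4997,.3157,.006],down(38.5))
im=eyes.grab_frame('wrist');cv2.imwrite('pics/w3.png',im[:,:,::-1])
np.savez('w3.npz',tool_pos=st['tool_pos'],tool_rot=st['tool_rot'])
```

```text
[0.50032018 0.31465493 0.04982605]
linear [ 0.0001 -0.0012  0.0438] rot [ 0.02 -0.08 -0.09]
```

View pics/w3.png

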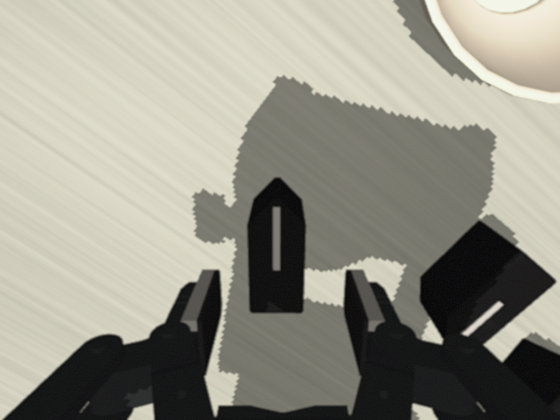

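Run:
```python
from mv import *
st=dict(np.load('w3.npz'));W=campose('wrist',st);Rt=q2m(st['tool_rot'])
for n,u,v,z in [('mid',276.7,270.5,.04),('end',276.5,207,.04),('rl',249,312,.04),('rr',303.5,312,.04),('nose0',277,178,0)]:
    print(n,((Rt.T@(onz(W,u,v,z)-st['tool_pos']))*1000).round(1))
```

```text
mid [-0.4 -1.1  9.8]
end [30.1 -1.   9.9]
rl [-22.5 -14.3   9.8]
rr [-22.5  11.5   9.8]
nose0 [32.3 -1.3 49.9]
```

Request:
apply_moves(
  commands=[
    {"linear":[-0.0003,-0.001,0.015],"delta_rot":[0,0,0],"fingers":100},
    {"linear":[-0.0003,-0.0012,0.03],"delta_rot":[0,0,0],"fingers":100},
    {"linear":[-0.0003,-0.0012,0.04],"delta_rot":[0,0,0],"fingers":100},
    {"linear":[-0.0003,-0.0012,0.0435],"delta_rot":[0,0,0],"fingers":100},
    {"linear":[-0.0003,-0.0012,0.0435],"delta_rot":[0,0,0],"fingers":100},
    {"linear":[-0.0003,-0.0012,0.0435],"delta_rot":[0,0,0],"fingers":255},
    {"linear":[-0.0003,-0.0012,0.0435],"delta_rot":[0,0,0],"fingers":255},
    {"linear":[-0.0003,-0.0012,0.0435],"delta_rot":[0,0,0],"fingers":255},
  ],
)

```text
time: 4.35
tool_pos: [0.499, 0.3154, 0.0058]
tool_rot: [-0.0, 0.944, 0.329, 0.0]
contact_force: [-0.2, 1.0, 0.8]
gripper_width: 0.298
```

Request:
apply_moves(
  commands=[
    {"linear":[0,0,0],"delta_rot":[0,0,0],"fingers":255},
    {"linear":[0,0,0],"delta_rot":[0,0,0],"fingers":255},
    {"linear":[0,0,-0.01],"delta_rot":[0,0,0],"fingers":255},
    {"linear":[0,0,-0.03],"delta_rot":[0,0,0],"fingers":255},
    {"linear":[0,0,-0.06],"delta_rot":[0,0,0],"fingers":255},
    {"linear":[0,0,-0.1],"delta_rot":[0,0,0],"fingers":255},
    {"linear":[0,0,-0.14],"delta_rot":[0,0,0],"fingers":255},
    {"linear":[0,0,-0.16],"delta_rot":[0,0,0],"fingers":255},
  ],
)

```text
time: 5.15
tool_pos: [0.4999, 0.3158, 0.1699]
tool_rot: [-0.0, 0.944, 0.329, 0.003]
contact_force: [1.2, 0.4, 0.6]
gripper_width: 0.292
```

Run:
```python
from mv import *
from dial import frame
st=state();print(st['tool_pos'],st['joint_pos'],st['contact_force'])
im=eyes.grab_frame('wrist');cv2.imwrite('pics/w4.png',im[:,:,::-1])
np.savez('w4.npz',tool_pos=st['tool_pos'],tool_rot=st['tool_rot'])
```

```text
[0.49992653 0.31583906 0.16993201] [ 4.37647327e-01  1.51655356e-02  1.75556503e+00 -7.64877270e-06
  1.36565879e+00  1.33788501e+00] [1.19720568 0.41187888 0.5521545 ]
```

View pics/w4.png

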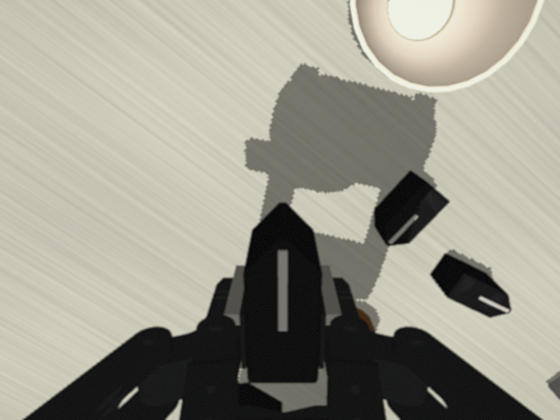

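Run:
```python
from mv import *
st=dict(np.load('w4.npz'));T=eyes.camera_params('wrist')['T_tool_cam'];K=campose('wrist',st)[0]
cp=(K,T[:3,:3],T[:3,3])
for n,u,v,z in [('mid',282.3,332,-.034),('end',283,250,-.034),('rl',244,381,-.034),('rr',318,381,-.034),('nose0',284,204,.006)]:
    print(n,(onz(cp,u,v,z)*1000).round(1))
g=cv2.cvtColor(cv2.imread('pics/w4.png'),cv2.COLOR_BGR2GRAY)
r=g[240:340,270:296];ys,xs=np.where(r>70)
print(ys.min()+240,ys.max()+240,cv2.fitLine(np.c_[xs+270,ys+240].astype(np.float32),2,0,.01,.01).ravel())
for v in (350,365,375): print(v,g[v,236:256],g[v,308:326])
```

```text
mid [ -0.1   1.5 -34. ]
end [ 31.    1.7 -34. ]
rl [-21.4 -12.4 -34. ]
rr [-21.4  14.4 -34. ]
nose0 [32.8  2.2  6. ]
250 330 [ 4.1671196e-04 -9.9999994e-01  2.8249442e+02  2.9004956e+02]
350 [17 19 17 16 22 21 24 25 25 21 18 15 16 13 20 16 18 14 18 18] [15 16 12 18 17 14 15 14 12 13 19 15 24 24 24 23 20 18]
365 [17 20 24 43 67 67 43 25 20 22 23 14 13 13 13 15 17 18 18 19] [17 16 14 16 16 16 16 15 15 16 17 26 20 26 31 54 69 57]
375 [ 22  63 118 149 134 116 114 116 116 114 102  71  33  13  15  14  17  15
  16  18] [ 15  16  20  15  17  15  13  13  20  46  82 105 112 113 112 111 113 109]
```

Run:
```python
from h import *
print(eyes.camera_params('wrist'))
p=eyes.camera_params('side');print(p)
```

```text
{'fx': 376.95809596409913, 'fy': 376.95809596409913, 'cx': 282.27405929192315, 'cy': 206.56266905259758, 'T_tool_cam': array([[ 3.77142354e-04, -9.44352574e-01, -3.28934755e-01,
         8.33251806e-02],
       [ 9.99999882e-01,  4.57004445e-04, -1.65476630e-04,
         1.48639464e-03],
       [ 3.06592927e-04, -3.28934654e-01,  9.44352635e-01,
        -1.42274819e-01],
       [ 0.00000000e+00,  0.00000000e+00,  0.00000000e+00,
         1.00000000e+00]])}
{'fx': 454.70524624473836, 'fy': 454.70524624473836, 'cx': 277.29438534149165, 'cy': 209.46548171323195, 'position': array([-0.09344719, -0.72799905,  1.03834746]), 'rotation': array([-0.3326352 ,  0.86547867, -0.35297667,  0.12533143])}
```

```bash
cat > tgt.py <<'E'
from mv import *
from dial import frame
B=np.radians(-4.3);F=frame(B);DC=np.array([.5466,-.1969,.0809])-.001*F[:,2]
def toolR(a):
    a=np.radians(a);x=F@np.array([np.cos(a),np.sin(a),0]);z=-F[:,2];return np.c_[x,np.cross(z,x),z]
def tpos(a,h,off=(0.0003,0),dc=DC):  # h underside height off panel; off = knob axis in tool xy
    Rt=toolR(a);return dc+F[:,2]*(h+.006)-Rt[:,0]*off[0]-Rt[:,1]*off[1]
E
python3 - <<'E'
from tgt import *
print(toolR(55).round(3),DC)
for h in (.12,.05): print(tpos(55,h));delta(tpos(55,h),toolR(55))
E
```

```text
[[ 0.557  0.664  0.499]
 [ 0.78  -0.625 -0.037]
 [ 0.287  0.41  -0.866]] [ 0.54709859 -0.19693749  0.08003397]
[ 0.4841089  -0.19244771  0.18906714]
linear [-0.3295  0.3881 -0.0185] rot [-22.45  19.27 -12.07]
[ 0.51901038 -0.19507197  0.12844536]
linear [-0.3044  0.4117  0.0424] rot [-22.45  19.27 -12.07]
```

Request:
apply_moves(
  commands=[
    {"linear":[-0.02,0.025,-0.01],"delta_rot":[0,0,0],"fingers":255},
    {"linear":[-0.045,0.053,-0.02],"delta_rot":[0,0,0],"fingers":255},
    {"linear":[-0.075,0.088,-0.02],"delta_rot":[0,0,0],"fingers":255},
    {"linear":[-0.105,0.124,-0.02],"delta_rot":[-3,2.6,-1.6],"fingers":255},
    {"linear":[-0.135,0.159,-0.02],"delta_rot":[-6,5,-3.2],"fingers":255},
    {"linear":[-0.165,0.195,-0.02],"delta_rot":[-9,7.7,-4.8],"fingers":255},
    {"linear":[-0.195,0.23,-0.02],"delta_rot":[-12,10.3,-6.4],"fingers":255},
    {"linear":[-0.22,0.259,-0.02],"delta_rot":[-15,13,-8],"fingers":255},
  ],
)

```text
time: 6.0
tool_pos: [0.4861, -0.0261, 0.1841]
tool_rot: [0.087, 0.905, 0.389, 0.149]
contact_force: [0.0, -0.5, -1.9]
gripper_width: 0.297
```

Run:
```python
from tgt import *
st=state();print(st['tool_pos'],st['joint_pos'])
for h in (.12,.06): delta(tpos(55,h),toolR(55))
```

```text
[ 0.48609071 -0.02610965  0.18409872] [-0.22834563 -0.51758844  2.19763013  0.04142954  1.11662595  0.51799808]
linear [-0.1218  0.1134  0.0014] rot [-7.58  6.77 -3.9 ]
linear [-0.1145  0.1211  0.0604] rot [-7.58  6.77 -3.9 ]
```

Request:
apply_moves(
  commands=[
    {"linear":[-0.02,0.02,0],"delta_rot":[-2,1.8,-1],"fingers":255},
    {"linear":[-0.045,0.042,0],"delta_rot":[-4,3.6,-2],"fingers":255},
    {"linear":[-0.07,0.065,0],"delta_rot":[-6,5.4,-3],"fingers":255},
    {"linear":[-0.095,0.09,0.001],"delta_rot":[-7.58,6.77,-3.9],"fingers":255},
    {"linear":[-0.1218,0.1134,0.0014],"delta_rot":[-7.58,6.77,-3.9],"fingers":255},
    {"linear":[-0.1218,0.1134,0.0014],"delta_rot":[-7.58,6.77,-3.9],"fingers":255},
    {"linear":[-0.1218,0.1134,0.0014],"delta_rot":[-7.58,6.77,-3.9],"fingers":255},
    {"linear":[-0.1218,0.1134,0.0014],"delta_rot":[-7.58,6.77,-3.9],"fingers":255},
  ],
)

```text
time: 6.8
tool_pos: [0.4846, -0.1897, 0.1889]
tool_rot: [0.126, 0.873, 0.414, 0.224]
contact_force: [-0.5, 1.3, -1.9]
gripper_width: 0.294
```

Run:
```python
from tgt import *
st=state();print(st['tool_pos'],st['joint_pos'])
delta(tpos(55,.12),toolR(55))
print(eyes.camera_params('wrist')['T_tool_cam'])
im=eyes.grab_frame('wrist');cv2.imwrite('pics/w5.png',im[:,:,::-1])
np.savez('w5.npz',tool_pos=st['tool_pos'],tool_rot=st['tool_rot'])
```

```text
[ 0.4846431  -0.18974523  0.18886155] [-0.67084559 -0.50983479  2.21888962  0.33640982  1.0165488  -0.1021145 ]
linear [-0.0023  0.0014 -0.0003] rot [-0.2   0.01 -0.06]
[[ 4.04851757e-04 -9.44433637e-01 -3.28701904e-01  8.29563399e-02]
 [ 9.99999775e-01  5.58180952e-04 -3.72109801e-04  1.01324243e-03]
 [ 5.34908155e-04 -3.28701680e-01  9.44433650e-01 -1.42349673e-01]
 [ 0.00000000e+00  0.00000000e+00  0.00000000e+00  1.00000000e+00]]
```

View pics/w5.png

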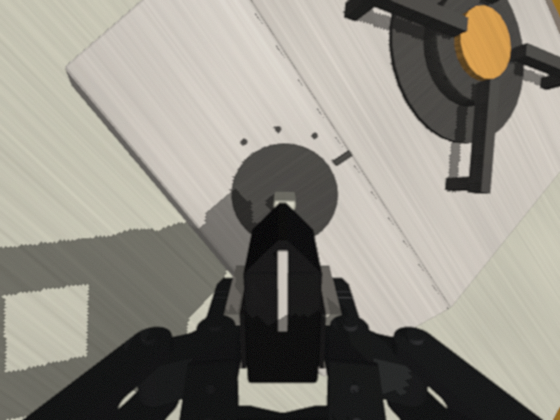

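Run:
```python
from tgt import *
st=state();print(st['tool_pos'],st['tool_rot'])
delta(tpos(55,.12),toolR(55))
print(eyes.camera_params('wrist')['T_tool_cam'][:3,3])
im=cv2.imread('pics/w5.png')[135:235,215:355]
cv2.imwrite('pics/w5c.png',np.clip(cv2.resize(im,None,fx=5.7,fy=5.7,interpolation=cv2.INTER_CUBIC).astype(float)*1.6,0,255).astype('uint8'))
```

```text
[ 0.48483265 -0.18952923  0.18909854] [0.12660404 0.87316857 0.41378614 0.22434145]
linear [-0.0027  0.0013 -0.0002] rot [-0.18 -0.01 -0.02]
[ 0.08295553  0.00101182 -0.1423499 ]
```

View pics/w5c.png

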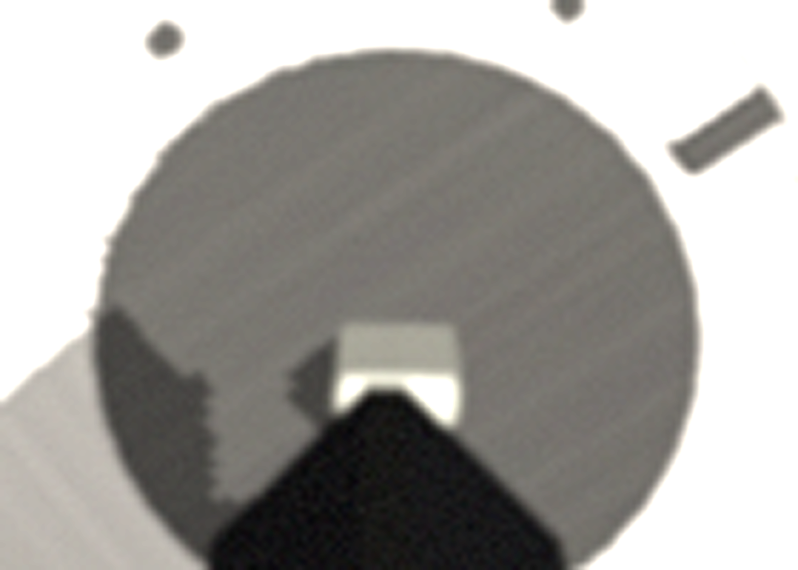

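Run:
```python
from tgt import *
from scipy.optimize import least_squares
K=campose('side')[0];p=eyes.camera_params('wrist');T=p['T_tool_cam'];K=(p['fx'],p['fy'],p['cx'],p['cy'])
cp=(K,T[:3,:3],T[:3,3])
f=lambda u,v:(215+u/5.7-.4,135+v/5.7-.4)
for n,u,v,z in [('base',400,324,.125),('tip',398,374,.104)]: print(n,(onz(cp,*f(u,v),z)*1000).round(2))
# held knob
for n,u,v,z in [('mid',282.4,331,-.034),('nosetip bottom',283.3,203,.006),('rear',281,381,-.034)]: print(n,(onz(cp,u,v,z)*1000).round(2))
g=cv2.GaussianBlur(cv2.cvtColor(cv2.imread('pics/w5.png'),cv2.COLOR_BGR2GRAY),(3,3),0).astype(float)
ctr=np.array([284.5,197]);pts=[]
for t in np.radians(np.arange(-200,30,4)):
    d=np.array([np.cos(t),np.sin(t)]);rs=np.arange(44,62,.5)
    v=np.array([g[int(round(ctr[1]+r*d[1])),int(round(ctr[0]+r*d[0]))] for r in rs]);dv=v[4:]-v[:-4];k=dv.argmax()
    if dv[k]>50: pts.append(ctr+d*rs[k+2])
X=np.array([onz(cp,u,v,.125)[:2] for u,v in pts])*1000
s=least_squares(lambda q:np.hypot(X[:,0]-q[0],X[:,1]-q[1])-q[2],[0,0,40],loss='soft_l1');print(len(X),s.x,np.std(s.fun))
```

```text
base [  1.77   2.75 125.  ]
tip [  1.84   2.39 104.  ]
mid [ -0.06   1.03 -34.  ]
nosetip bottom [32.89  1.38  6.  ]
rear [-21.76   0.53 -34.  ]
52 [-1.82172129  2.21416253 39.48585404] 0.30489390428063173
```

Request:
apply_moves(
  commands=[
    {"linear":[-0.001,0.0006,0.01],"delta_rot":[-0.1,0,0],"fingers":255},
    {"linear":[-0.002,0.0013,0.03],"delta_rot":[-0.2,0,0],"fingers":255},
    {"linear":[-0.0022,0.0013,0.05],"delta_rot":[-0.2,0,0],"fingers":255},
    {"linear":[-0.0022,0.0013,0.07],"delta_rot":[-0.2,0,0],"fingers":255},
    {"linear":[-0.0022,0.0013,0.085],"delta_rot":[-0.2,0,0],"fingers":255},
    {"linear":[-0.0022,0.0013,0.09],"delta_rot":[-0.2,0,0],"fingers":255},
    {"linear":[-0.0022,0.0013,0.09],"delta_rot":[-0.2,0,0],"fingers":255},
    {"linear":[-0.0022,0.0013,0.09],"delta_rot":[-0.2,0,0],"fingers":255},
  ],
)

```text
time: 7.65
tool_pos: [0.5296, -0.1964, 0.1121]
tool_rot: [0.129, 0.873, 0.413, 0.225]
contact_force: [0.4, 0.2, -0.7]
gripper_width: 0.292
```

Run:
```python
from tgt import *
st=state();print(st['tool_pos'],st['contact_force'],st['ft_torque'])
delta(tpos(55,.03),toolR(55))
print(eyes.camera_params('wrist')['T_tool_cam'][:3,3])
np.savez('w6.npz',tool_pos=st['tool_pos'],tool_rot=st['tool_rot'])
for n in ('wrist','side','scene'):
    im=eyes.grab_frame(n);cv2.imwrite(f'pics/{n}6.png',im[:,:,::-1])
im=cv2.imread('pics/side6.png')[150:270,250:390];cv2.imwrite('pics/side6c.png',cv2.resize(im,None,fx=5,fy=5,interpolation=cv2.INTER_CUBIC))
```

```text
[ 0.52962762 -0.19638037  0.11212782] [ 0.37730702  0.22006989 -0.72175217] [0.00373819 0.28531031 0.03012201]
linear [-0.0002 -0.0012  0.0005] rot [ 0.14  0.01 -0.03]
[ 0.08295587  0.00101093 -0.14234383]
```

View pics/wrist6.png

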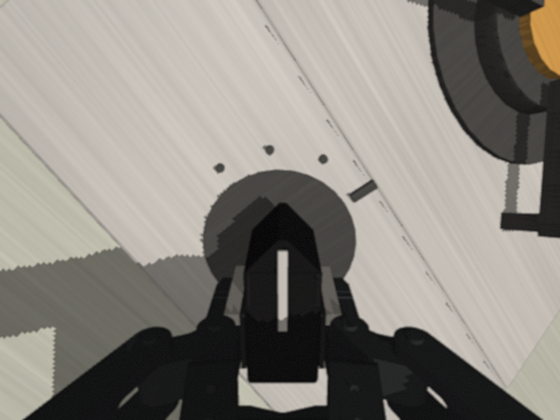

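View pics/side6c.png

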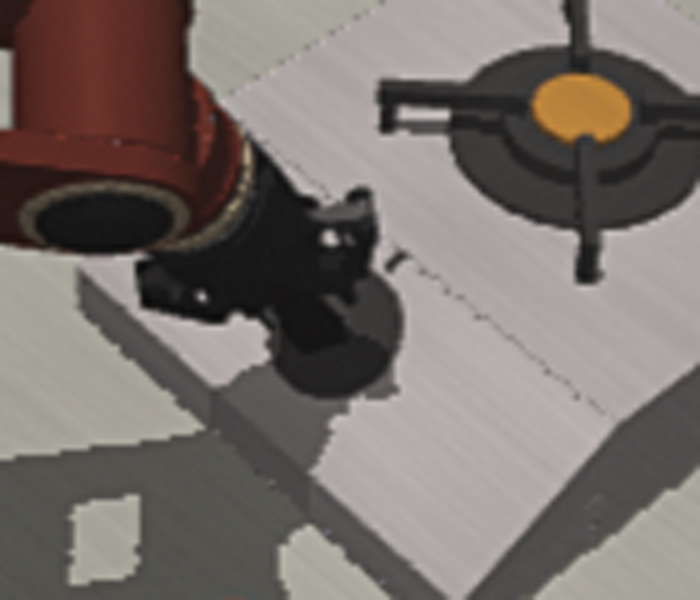

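```bash
cat > rim.py <<'E'
from tgt import *
from scipy.optimize import least_squares
def rim(img,zt,ctr,r0,r1,a0,a1,th=45):
    p=eyes.camera_params('wrist');T=p['T_tool_cam'];K=(p['fx'],p['fy'],p['cx'],p['cy']);cp=(K,T[:3,:3],T[:3,3])
    g=cv2.GaussianBlur(cv2.cvtColor(cv2.imread(img),cv2.COLOR_BGR2GRAY),(3,3),0).astype(float)
    pts=[]
    for t in np.radians(np.arange(a0,a1,3)):
        d=np.array([np.cos(t),np.sin(t)]);rs=np.arange(r0,r1,.5)
        v=np.array([g[int(round(ctr[1]+r*d[1])),int(round(ctr[0]+r*d[0]))] for r in rs]);dv=v[4:]-v[:-4];k=dv.argmax()
        if dv[k]>th: pts.append(np.array(ctr)+d*rs[k+2])
    X=np.array([onz(cp,u,v,zt)[:2] for u,v in pts])*1000
    s=least_squares(lambda q:np.hypot(X[:,0]-q[0],X[:,1]-q[1])-q[2],[0,0,40],loss='soft_l1')
    s2=least_squares(lambda q:np.hypot(X[:,0]-q[0],X[:,1]-q[1])-40,[0,0],loss='soft_l1')
    k=onz(cp,282.4,331,-.034)*1000
    print(len(X),'dial',s.x,s2.x,'rms',np.std(s.fun),'knob mid',k[:2])
E
python3 - <<'E'
from rim import *
rim('pics/wrist6.png',.0355,(279.5,244),62,88,-180,10)
rim('pics/wrist6.png',.0355,(279.5,244),62,88,-160,0)
rim('pics/w5.png',.125,(284.5,197),44,62,-170,10)
E
```

```text
64 dial [ 0.64589994 -0.94780267 39.41222794] [-0.08440636 -1.0312249 ] rms 0.2504451023826278 knob mid [-0.05263941  1.03021735]
54 dial [ 0.53917883 -0.89243445 39.4813363 ] [-0.08879431 -1.01543897] rms 0.21814207354509485 knob mid [-0.05263941  1.03021735]
60 dial [-1.83484511  2.19115251 39.44223514] [-2.52472547  2.0642163 ] rms 0.2879699274027691 knob mid [-0.05263941  1.03021735]
```

Request:
apply_moves(
  commands=[
    {"linear":[0,-0.0014,0],"delta_rot":[0,0,0],"fingers":255},
    {"linear":[0,-0.0014,0.002],"delta_rot":[0,0,0],"fingers":255},
    {"linear":[0,-0.0014,0.004],"delta_rot":[0,0,0],"fingers":255},
    {"linear":[0,-0.0014,0.004],"delta_rot":[0,0,0],"fingers":255},
    {"linear":[0,-0.0014,0.004],"delta_rot":[0,0,0],"fingers":255},
    {"linear":[0,-0.0014,0.004],"delta_rot":[0,0,0],"fingers":255},
    {"linear":[0,-0.0014,0.004],"delta_rot":[0,0,0],"fingers":255},
    {"linear":[0,-0.0014,0.004],"delta_rot":[0,0,0],"fingers":255},
  ],
)

```text
time: 8.6
tool_pos: [0.5304, -0.196, 0.1077]
tool_rot: [0.129, 0.873, 0.413, 0.225]
contact_force: [-0.8, -0.1, -0.4]
gripper_width: 0.295
```

Run:
```python
from rim import *
st=state();print(st['tool_pos'],st['contact_force'],st['ft_torque'])
l,r=delta(tpos(55,.03),toolR(55))
im=eyes.grab_frame('wrist');cv2.imwrite('pics/wrist7.png',im[:,:,::-1])
rim('pics/wrist7.png',.035+l[2],(281,244),62,88,-180,10)
```

```text
[ 0.53044783 -0.19595446  0.10770207] [-0.78949257 -0.13152187 -0.44180019] [ 0.02469838  0.29186384 -0.00544148]
linear [ 0.0003  0.0004 -0.0037] rot [ 0.11  0.03 -0.08]
64 dial [ 1.04425088  0.72147512 39.45279991] [0.36634376 0.65686907] rms 0.2315352019120977 knob mid [-0.05334461  1.0315168 ]
```

Request:
apply_moves(
  commands=[
    {"linear":[0.0004,0,0.001],"delta_rot":[0,0,0],"fingers":255},
    {"linear":[0.0004,0,0.002],"delta_rot":[0,0,0],"fingers":255},
    {"linear":[0.0004,0,0.003],"delta_rot":[0,0,0],"fingers":255},
    {"linear":[0.0004,0,0.004],"delta_rot":[0,0,0],"fingers":255},
    {"linear":[0.0004,0,0.005],"delta_rot":[0,0,0],"fingers":255},
    {"linear":[0.0004,0,0.006],"delta_rot":[0,0,0],"fingers":255},
    {"linear":[0.0004,0,0.007],"delta_rot":[0,0,0],"fingers":255},
    {"linear":[0.0004,0,0.007],"delta_rot":[0,0,0],"fingers":255},
  ],
)

```text
time: 9.45
tool_pos: [0.5341, -0.1958, 0.1015]
tool_rot: [0.129, 0.873, 0.413, 0.225]
contact_force: [0.7, -0.1, 0.2]
gripper_width: 0.294
```

```bash
cat > chk.py <<'E'
from tgt import *
import sys
a=float(sys.argv[1]) if len(sys.argv)>1 else 55
st=state();Rt=q2m(st['tool_rot'])
print('f_tool',(Rt.T@st['contact_force']).round(2),'m_tool',(Rt.T@st['ft_torque']).round(3),'grip',st['gripper_width'])
print('h mm',((F.T@(st['tool_pos']-DC))[2]*1000-6).round(2));delta(tpos(a,.002),toolR(a))
E
python3 chk.py
```

```text
f_tool [0.34 0.6  0.21] m_tool [ 0.227 -0.23   0.01 ] grip 0.2941109623710807
h mm 19.11
linear [-0.0001  0.0005  0.0171] rot [ 0.09  0.03 -0.08]
```

Request:
apply_moves(
  commands=[
    {"linear":[0,0,0.001],"delta_rot":[0,0,0],"fingers":255},
    {"linear":[0,0,0.002],"delta_rot":[0,0,0],"fingers":255},
    {"linear":[0,0,0.003],"delta_rot":[0,0,0],"fingers":255},
    {"linear":[0,0,0.004],"delta_rot":[0,0,0],"fingers":255},
    {"linear":[0,0,0.0045],"delta_rot":[0,0,0],"fingers":255},
    {"linear":[0,0,0.0045],"delta_rot":[0,0,0],"fingers":255},
    {"linear":[0,0,0.0045],"delta_rot":[0,0,0],"fingers":255},
    {"linear":[0,0,0.0045],"delta_rot":[0,0,0],"fingers":255},
  ],
)

```text
time: 10.25
tool_pos: [0.5364, -0.1961, 0.0979]
tool_rot: [0.129, 0.873, 0.413, 0.225]
contact_force: [0.0, -0.0, -0.5]
gripper_width: 0.296
```

```bash
python3 chk.py
```

```text
f_tool [-0.13 -0.15  0.42] m_tool [ 0.261 -0.197  0.011] grip 0.29550545053408406
h mm 14.82
linear [-0.0001  0.0003  0.0128] rot [ 0.11  0.03 -0.08]
```

Request:
apply_moves(
  commands=[
    {"linear":[0,0,0.0006],"delta_rot":[0,0,0],"fingers":255},
    {"linear":[0,0,0.0012],"delta_rot":[0,0,0],"fingers":255},
    {"linear":[0,0,0.0018],"delta_rot":[0,0,0],"fingers":255},
    {"linear":[0,0,0.0024],"delta_rot":[0,0,0],"fingers":255},
    {"linear":[0,0,0.003],"delta_rot":[0,0,0],"fingers":255},
    {"linear":[0,0,0.0035],"delta_rot":[0,0,0],"fingers":255},
    {"linear":[0,0,0.004],"delta_rot":[0,0,0],"fingers":255},
    {"linear":[0,0,0.004],"delta_rot":[0,0,0],"fingers":255},
  ],
)

```text
time: 11.05
tool_pos: [0.5384, -0.1962, 0.0943]
tool_rot: [0.129, 0.873, 0.413, 0.225]
contact_force: [-0.0, -0.0, -1.6]
gripper_width: 0.294
```

```bash
python3 chk.py
```

```text
f_tool [-0.51 -0.66  1.37] m_tool [ 0.237 -0.151 -0.042] grip 0.29408485970985837
h mm 10.69
linear [-0.0001  0.0004  0.0087] rot [ 0.1   0.03 -0.08]
```

Request:
apply_moves(
  commands=[
    {"linear":[0,0,0.001],"delta_rot":[0,0,0],"fingers":255},
    {"linear":[0,0,0.002],"delta_rot":[0,0,0],"fingers":255},
    {"linear":[0,0,0.003],"delta_rot":[0,0,0],"fingers":255},
    {"linear":[0,0,0.004],"delta_rot":[0,0,0],"fingers":255},
    {"linear":[0,0,0.005],"delta_rot":[0,0,0],"fingers":255},
    {"linear":[0,0,0.006],"delta_rot":[0,0,0],"fingers":255},
    {"linear":[0,0,0.0065],"delta_rot":[0,0,0],"fingers":255},
    {"linear":[0,0,0.0065],"delta_rot":[0,0,0],"fingers":255},
  ],
)

```text
time: 11.85
tool_pos: [0.5416, -0.1964, 0.0886]
tool_rot: [0.129, 0.873, 0.413, 0.225]
contact_force: [-0.9, -0.2, -1.7]
gripper_width: 0.299
```

```bash
python3 chk.py
```

```text
f_tool [-1.13 -1.18  1.08] m_tool [ 0.25  -0.19  -0.007] grip 0.2993271507346549
h mm 4.18
linear [-0.0001  0.0004  0.0022] rot [ 0.1   0.03 -0.08]
```

Flats engaged; press the last few millimetres until there is force.

Request:
apply_moves(
  commands=[
    {"linear":[0,0,0.0005],"delta_rot":[0,0,0],"fingers":255},
    {"linear":[0,0,0.001],"delta_rot":[0,0,0],"fingers":255},
    {"linear":[0,0,0.0015],"delta_rot":[0,0,0],"fingers":255},
    {"linear":[0,0,0.002],"delta_rot":[0,0,0],"fingers":255},
    {"linear":[0,0,0.0025],"delta_rot":[0,0,0],"fingers":255},
    {"linear":[0,0,0.003],"delta_rot":[0,0,0],"fingers":255},
    {"linear":[0,0,0.003],"delta_rot":[0,0,0],"fingers":255},
    {"linear":[0,0,0.003],"delta_rot":[0,0,0],"fingers":255},
  ],
)

```text
time: 12.65
tool_pos: [0.5431, -0.1966, 0.0861]
tool_rot: [0.129, 0.873, 0.413, 0.225]
contact_force: [0.1, -0.0, -1.5]
gripper_width: 0.298
```

```bash
python3 chk.py
```

```text
f_tool [-0.41 -0.56  1.35] m_tool [ 0.242 -0.156 -0.002] grip 0.2976645348339595
h mm 1.26
linear [-0.0001  0.0004 -0.0007] rot [ 0.11  0.03 -0.08]
```

Request:
apply_moves(
  commands=[
    {"linear":[0,0,0.0003],"delta_rot":[0,0,0],"fingers":255},
    {"linear":[0,0,0.0006],"delta_rot":[0,0,0],"fingers":255},
    {"linear":[0,0,0.0009],"delta_rot":[0,0,0],"fingers":255},
    {"linear":[0,0,0.0012],"delta_rot":[0,0,0],"fingers":255},
    {"linear":[0,0,0.0012],"delta_rot":[0,0,0],"fingers":255},
    {"linear":[0,0,0.0012],"delta_rot":[0,0,0],"fingers":255},
    {"linear":[0,0,0.0012],"delta_rot":[0,0,0],"fingers":255},
    {"linear":[0,0,0.0012],"delta_rot":[0,0,0],"fingers":255},
  ],
)

```text
time: 13.45
tool_pos: [0.5435, -0.1967, 0.0857]
tool_rot: [0.129, 0.873, 0.413, 0.225]
contact_force: [-8.8, 2.5, 8.2]
gripper_width: 0.294
```

```bash
python3 chk.py
```

```text
f_tool [ -0.61  -4.04 -11.53] m_tool [ 0.925 -0.373 -0.055] grip 0.2942307545839322
h mm 0.74
linear [-0.0002  0.0002 -0.0013] rot [ 0.06  0.04 -0.03]
```

Request:
apply_moves(
  commands=[
    {"linear":[0,0,-0.0002],"delta_rot":[0,0,3],"fingers":255},
    {"linear":[0,0,-0.0002],"delta_rot":[0,0,7],"fingers":255},
    {"linear":[0,0,-0.0002],"delta_rot":[0,0,11],"fingers":255},
    {"linear":[0,0,-0.0002],"delta_rot":[0,0,15],"fingers":255},
    {"linear":[0,0,-0.0002],"delta_rot":[0,0,19],"fingers":255},
    {"linear":[0,0,-0.0002],"delta_rot":[0,0,23],"fingers":255},
    {"linear":[0,0,-0.0002],"delta_rot":[0,0,27],"fingers":255},
    {"linear":[0,0,-0.0002],"delta_rot":[0,0,27],"fingers":255},
  ],
)

```text
time: 14.25
tool_pos: [0.5439, -0.1958, 0.086]
tool_rot: [0.072, 0.945, 0.197, 0.249]
contact_force: [-4.3, 5.3, 6.2]
gripper_width: 0.291
```

```bash
python3 chk.py 28
python3 - <<'E'
from h import *
im=eyes.grab_frame('wrist');cv2.imwrite('pics/wrist8.png',im[:,:,::-1])
E
```

```text
f_tool [ 1.47 -4.85 -7.68] m_tool [ 0.89  -0.111 -0.063] grip 0.29056778797628285
h mm 0.8
linear [-0.0008  0.0007 -0.0012] rot [ 0.01 -0.08 -0.11]
```

View pics/wrist8.png

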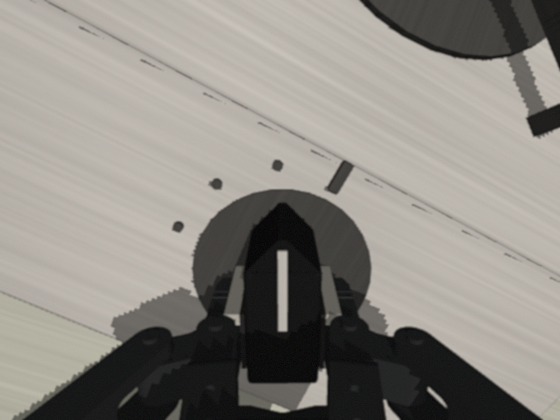

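Request:
apply_moves(
  commands=[
    {"linear":[0,0,0],"delta_rot":[0,0,4],"fingers":255},
    {"linear":[0,0,0],"delta_rot":[0,0,8],"fingers":255},
    {"linear":[0,0,0],"delta_rot":[0,0,12],"fingers":255},
    {"linear":[0,0,0],"delta_rot":[0,0,16],"fingers":255},
    {"linear":[0,0,0],"delta_rot":[0,0,20],"fingers":255},
    {"linear":[0,0,0],"delta_rot":[0,0,23],"fingers":255},
    {"linear":[0,0,0],"delta_rot":[0,0,25],"fingers":255},
    {"linear":[0,0,0],"delta_rot":[0,0,25],"fingers":255},
  ],
)

```text
time: 15.1
tool_pos: [0.5438, -0.1955, 0.0859]
tool_rot: [0.016, 0.966, -0.011, 0.259]
contact_force: [-5.0, 5.7, 5.9]
gripper_width: 0.294
```

```bash
python3 chk.py 0
python3 - <<'E'
from h import *
im=eyes.grab_frame('wrist');cv2.imwrite('pics/wrist9.png',im[:,:,::-1])
E
```

```text
f_tool [-1.46 -5.38 -7.87] m_tool [ 0.933 -0.586 -0.094] grip 0.2944502097931457
h mm 0.8
linear [-0.0003  0.0011 -0.0012] rot [-0.06 -0.05  2.93]
```

View pics/wrist9.png

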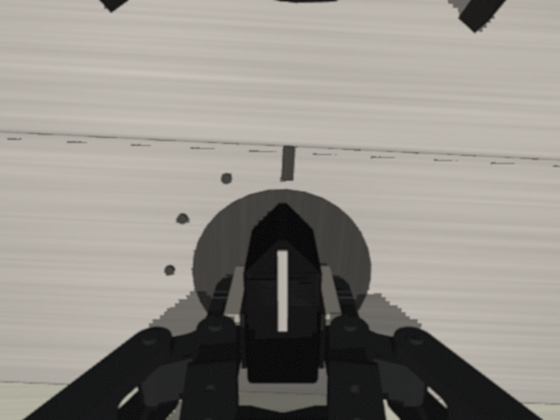

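Request:
apply_moves(
  commands=[
    {"linear":[0,0,-0.0003],"delta_rot":[0,0,1],"fingers":255},
    {"linear":[0,0,-0.0003],"delta_rot":[0,0,2],"fingers":255},
    {"linear":[0,0,-0.0003],"delta_rot":[0,0,3],"fingers":255},
    {"linear":[0,0,-0.0003],"delta_rot":[0,0,4],"fingers":255},
    {"linear":[0,0,-0.0003],"delta_rot":[0,0,5],"fingers":255},
    {"linear":[0,0,-0.0003],"delta_rot":[0,0,6],"fingers":255},
    {"linear":[0,0,-0.0003],"delta_rot":[0,0,6],"fingers":255},
    {"linear":[0,0,-0.0003],"delta_rot":[0,0,6],"fingers":255},
  ],
)

```text
time: 15.95
tool_pos: [0.5437, -0.1955, 0.0859]
tool_rot: [0.002, 0.964, -0.062, 0.259]
contact_force: [-2.9, 5.5, 3.1]
gripper_width: 0.295
```

```bash
python3 chk.py 0
```

```text
f_tool [-1.54 -5.24 -4.34] m_tool [ 0.831 -0.441 -0.182] grip 0.29514147309351974
h mm 0.83
linear [-0.0001  0.0012 -0.0012] rot [-0.06 -0.06 -3.06]
```

Request:
apply_moves(
  commands=[
    {"linear":[0,0,0],"delta_rot":[0,0,0.5],"fingers":255},
    {"linear":[0,0,0],"delta_rot":[0,0,1],"fingers":255},
    {"linear":[0,0,0],"delta_rot":[0,0,1.5],"fingers":255},
    {"linear":[0,0,0],"delta_rot":[0,0,2],"fingers":255},
    {"linear":[0,0,0],"delta_rot":[0,0,2.5],"fingers":255},
    {"linear":[0,0,0],"delta_rot":[0,0,3],"fingers":255},
    {"linear":[0,0,0],"delta_rot":[0,0,3],"fingers":255},
    {"linear":[0,0,0],"delta_rot":[0,0,3],"fingers":255},
  ],
)

```text
time: 16.75
tool_pos: [0.5437, -0.1955, 0.0859]
tool_rot: [-0.004, 0.962, -0.087, 0.259]
contact_force: [-2.8, 6.2, 4.0]
gripper_width: 0.293
```

```bash
python3 chk.py 0
python3 - <<'E'
from h import *
im=eyes.grab_frame('wrist');cv2.imwrite('pics/wrist10.png',im[:,:,::-1])
E
```

```text
f_tool [-1.42 -5.86 -5.1 ] m_tool [ 0.803 -0.47  -0.169] grip 0.29289391622890704
h mm 0.83
linear [-0.      0.0012 -0.0012] rot [-0.06 -0.05 -6.06]
```

View pics/wrist10.png

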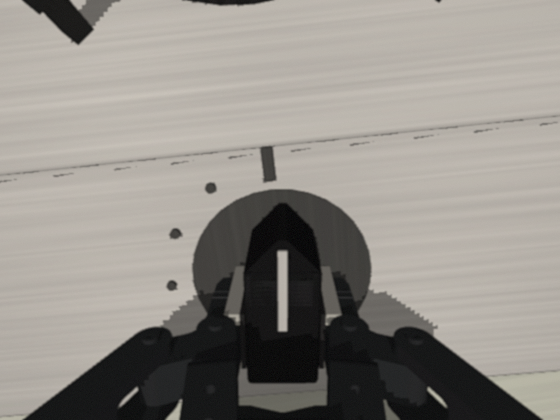

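Request:
apply_moves(
  commands=[
    {"linear":[0,0,0],"delta_rot":[0,0,-1],"fingers":255},
    {"linear":[0,0,0],"delta_rot":[0,0,-2],"fingers":255},
    {"linear":[0,0,0],"delta_rot":[0,0,-3],"fingers":255},
    {"linear":[0,0,0],"delta_rot":[0,0,-4],"fingers":255},
    {"linear":[0,0,0],"delta_rot":[0,0,-5],"fingers":255},
    {"linear":[0,0,0],"delta_rot":[0,0,-6],"fingers":255},
    {"linear":[0,0,0],"delta_rot":[0,0,-6],"fingers":255},
    {"linear":[0,0,0],"delta_rot":[0,0,-6],"fingers":255},
  ],
)

```text
time: 17.6
tool_pos: [0.5436, -0.1956, 0.0859]
tool_rot: [0.009, 0.965, -0.037, 0.259]
contact_force: [-2.8, 4.0, 4.2]
gripper_width: 0.296
```

```bash
python3 chk.py 0
python3 - <<'E'
from h import *
im=eyes.grab_frame('wrist');cv2.imwrite('pics/wrist11.png',im[:,:,::-1])
E
```

```text
f_tool [-0.58 -3.79 -5.17] m_tool [ 0.796 -0.374 -0.016] grip 0.2956781701053218
h mm 0.85
linear [-0.0002  0.0011 -0.0012] rot [-0.05 -0.06 -0.1 ]
```

View pics/wrist11.png

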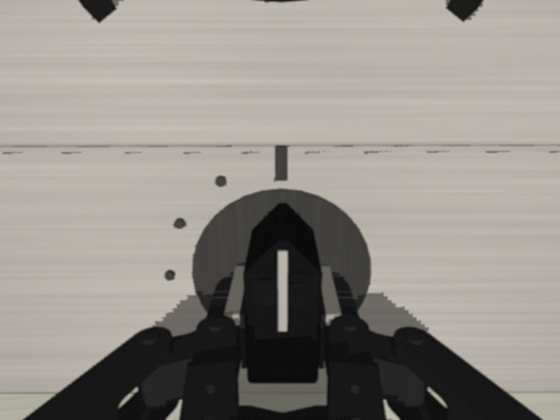

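Request:
apply_moves(
  commands=[
    {"linear":[0,0,0],"delta_rot":[0,0,0],"fingers":200},
    {"linear":[0,0,0],"delta_rot":[0,0,0],"fingers":120},
    {"linear":[0,0,0],"delta_rot":[0,0,0],"fingers":100},
    {"linear":[0,0,0],"delta_rot":[0,0,0],"fingers":100},
    {"linear":[0,0,0],"delta_rot":[0,0,0],"fingers":100},
    {"linear":[0,0,-0.005],"delta_rot":[0,0,0],"fingers":100},
    {"linear":[0,0,-0.015],"delta_rot":[0,0,0],"fingers":100},
    {"linear":[0,0,-0.03],"delta_rot":[0,0,0],"fingers":100},
  ],
)

```text
time: 18.45
tool_pos: [0.5278, -0.1952, 0.1115]
tool_rot: [0.01, 0.965, -0.037, 0.259]
contact_force: [0.2, -0.6, -0.1]
gripper_width: 0.608
```

Request:
apply_moves(
  commands=[
    {"linear":[0,0,-0.01],"delta_rot":[0,0,0],"fingers":100},
    {"linear":[0,0,-0.03],"delta_rot":[0,0,0],"fingers":100},
    {"linear":[0,0,-0.05],"delta_rot":[0,0,0],"fingers":100},
    {"linear":[0,0,-0.07],"delta_rot":[0,0,0],"fingers":100},
    {"linear":[0,0,-0.08],"delta_rot":[0,0,0],"fingers":100},
    {"linear":[0,0,-0.08],"delta_rot":[0,0,0],"fingers":100},
    {"linear":[0,0,-0.08],"delta_rot":[0,0,0],"fingers":100},
    {"linear":[0,0,-0.08],"delta_rot":[0,0,0],"fingers":100},
  ],
)

```text
time: 19.25
tool_pos: [0.4882, -0.192, 0.1794]
tool_rot: [0.01, 0.965, -0.037, 0.258]
contact_force: [0.4, -0.0, -1.3]
gripper_width: 0.612
```

```bash
python3 chk.py 0
python3 - <<'E'
from h import *
for n in ('wrist','side'):
    im=eyes.grab_frame(n);cv2.imwrite(f'pics/{n}12.png',im[:,:,::-1])
E
```

```text
f_tool [-0.25 -0.01  1.31] m_tool [-0.053 -0.254  0.016] grip 0.6118308951608648
h mm 109.63
linear [0.0012 0.0005 0.1076] rot [ 0.03  0.02 -0.1 ]
```

View pics/wrist12.png

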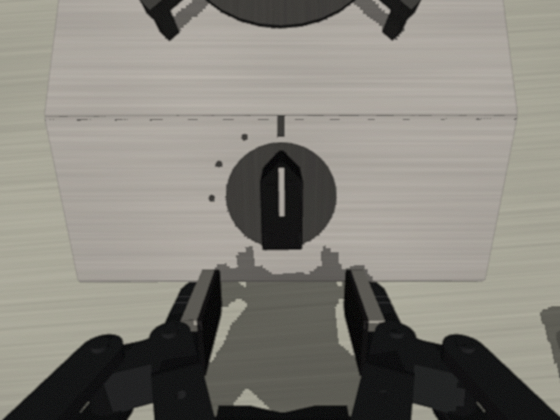

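View pics/side12.png

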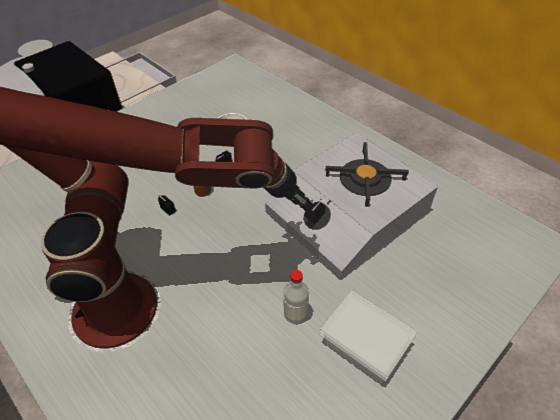

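```bash
python3 -c "
from plant import job_done
print(job_done())"
```

```text
the job is handed in; nothing more can be done
None
```

I fitted the knob farthest to the robot's left onto the valve stem and turned it clockwise so its nose is on the long off mark. I then let go and handed the job in at about 19 s, well under the 64 s limit.

**Fit:** The stem's flat measured about 55° open, and I matched the knob to it. It slid past the 14 mm point with only about 1–2 N of force, then met a firm stop at about 11 N. By my estimate the underside was then 0.7–0.8 mm off the panel, against the nominal 2 mm. That difference is within the camera calibration error. The knob's size in the last picture also fits it being home.

**Turning:** The knob has a few degrees of play on the stem, so I turned it about 6° past the mark and then back to zero. This was meant to bring the stem itself to off as well. I felt no clear hard stop when turning past, so the stem's own angle is not directly confirmed.

**Last check:** The final wrist picture shows the nose and metal line on the off mark, within about 1°. The gripper is open and about 11 cm clear, with no contact force. I saw nothing else disturbed, but the arm hid the bowl and some of the look-alike knobs in the last side view, so I couldn't check those.

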